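# Rack the gel cassette from behind the reagent bottles

### The arm

A 6-joint arm with a two-finger parallel gripper is mounted at the origin on a cart in front of the work surface, level with it; the furniture and walls round the work are solid. World frame = base frame: x ahead of the robot, y to its left, z up, the work surface at z = 0. Lengths are in m, angles in rad, forces in N, time in s.
With the tool pointing down it reaches from about 0.35 to 0.975 m from the base axis. Payload 7.1 kg.
Tool frame: the origin (TCP) lies at the very end of the fingers, on their centre line; the grasp point (between the pads) lies 19 mm behind it (arm.tcp_to_grasp is the z of the grasp point in the tool frame, in m); z points along the fingers, y is the line along which they close (so a half turn about z gives the same grasp; the last joint's range is limited). The gripper opens to 88 mm and grips with 3 to 60 N. Pads are 20 mm wide; open, the fingers measure 115 mm over their backs; the gripper's body (75 mm by 178 mm) begins 61 mm behind the grasp point.
Start: joints at [1.163, 0.423, 1.63, -0, 1.089, -0.019], TCP at [0.237, 0.578, 0.223] pointing down, gripper open.
Joint ranges: [-3, 3], [-0.9, 2.11], [0.09, 2.58], [-1.31, 4.45], [0.11, 2.69], [-2.54, 2.54]. Speed limits (rad/s): [2.39, 2.39, 3.01, 3.14, 3.14, 3.14].

### API

Orientations are given as a rotation vector (axis times angle).
In Python, from bench import arm, imaging, ticket gives the robot as it stands. The module is installed in compiled form; this text tells all that it offers.
- The arm moves only by the shell command python3 -m jog 'ROWS'. ROWS is JSON, a list of rows, each a list of 3 entries, a list of its own where there are three numbers: the finger opening in mm, from 0 to 87.8, then the shift along the world's x, y, z in mm, then the turn, a rotation vector about the world's x, y, z in units of 6 degrees (1.0 is 6 degrees). In form: [[gripper, [tx, ty, tz], [ax, ay, az]], ...]. A call has 1 to 20 rows; each row is the pose to reach, as a shift and turn from the pose commanded when the call began; what a row does not reach only later rows make up. A row lasts 1/8 s, in which the tool goes at most 62.5 mm and 10.7 degrees, less where a joint would pass 70% of its speed; a pose out of reach is approached as far as the arm can. A call with a gripper value outside its range is refused whole. The fingers move at their own pace and stop on an object; the grip force is fixed at half the most. Time passes only in rows, so rows that repeat a pose let the fingers close. It gives the time, the measured TCP pose, the force, the opening and the grip force at its end, in the units of the state.
- arm.read_state(): the state, without advancing time (a new reading comes with each control period).
- imaging.capture(name): name is "scene" or "top" or "wrist"; returns (picture, depth): 480x640x3 uint8, blue, green, red; 480x640 float32, m along the optical axis (not along the pixel's ray), 0 where there is no reading.
- imaging.get_calibration(name): a dict with "camera_matrix" (3x3 intrinsics, pixels), "dist" ([k1, k2, p1, p2, k3] as OpenCV has them; the pictures are not rectified), "position" and "rotation" of the camera in the world; the wrist camera has in their place "hand_eye" (4x4, takes a point from camera to tool coordinates, whose origin is the TCP and whose axes are the flange's). Camera axes: x right, y up, looking along -z (the intrinsics and any distortion apply to the point x, -y, -z); pixel columns grow to the right and rows downward; lengths in m; the calibration is good to about 2 mm. A picture is of the moment at which its call begins: read the wrist's pose just before it. get_calibration takes no time and is no camera call.
- ticket.hand_in(): hands the job in; it is judged then, once.
The state is a dict: "time_s": time; "joint_positions": joint angles; "joint_vel": joint speeds; "tau": joint torques, N m; "position": TCP position; "ee_rot": TCP orientation; "ft_force": force on the tool from outside, world axes, zero at the start; "moment": the same for the moment, N m; "opening": finger opening in m; "gripper_force": force on a finger pad.
Only numpy, scipy, OpenCV 4.12 (cv2) and the standard library are available. Lean on these libraries where they do the work, as an engineer would, in place of code of your own. Each camera call takes 0.05 s, during which the arm holds its last target. There are 200 camera calls.

### The job

Lift both bottles off the grey gel station and stand them in the steel side tray, then take the flat gel cassette that stood behind them and seat it fully down, upright, in the empty middle slot of the white drying rack while both bottles wait in the tray. Then put each bottle back upright on the station at the very place where it stood at the start. Keep the bottles upright all the time and leave the timer and the pipette tip box alone.

Things in the scene. Friction and masses are not known exactly. Their poses are not given: they have to be found in the camera images.
- brown_center (a point): The shorter bottle: brown, black screw cap, 68 mm across, 130 mm tall, about 0.28 kg. This point is its centre, 65 mm above its underside; z is its upright axis. The cap is 36 mm across and takes the top 28 mm; the shoulders slope below it. It starts on either one of the station's two places; its start position is where it must be put back.
- white_center (a point): The taller bottle: clear, whitish contents, red screw cap, 72 mm across, 175 mm tall, about 0.4 kg. This point is its centre, 87.5 mm above its underside; z is its upright axis. The cap is 35 mm across and takes the top 28 mm; the shoulders slope below it. It starts on the station's other place; its start position is where it must be put back.
- cassette_center (a point): Gel cassette: a flat grey plate with a dark window on each face, standing on edge, 8 mm thick (its x axis), 100 mm wide (its y axis), 94 mm tall (its z axis), 0.12 kg. This point is its centre, 47 mm above its lower edge. At the start it stands upright in the clip of the station, about 10 mm behind the bottles; pull it straight up, gripped across its thickness near its top edge.
- station: Gel station: fixed grey deck 126 mm (x) by 212 mm (y), 6 mm thick, origin at the centre of its underside. Bottle places at x = -22 mm, y = +47.5 and -47.5 mm, each in a thin white printed circle 80 mm across. The clip is two walls 32 mm long in y, tops 36 mm above the bench, with an 11 mm gap centred at x = +28 mm, y = 0; the cassette stands between them on the deck.
- rack_slot (a point): Centre of the floor of the rack's empty middle slot, 6 mm above the bench; the cassette's lower edge rests here when fully home, its centre then 47 mm above. The slot is 12 mm wide between comb teeth (30 to 60 mm either side in y) whose 45-degree roofed tops, 39 mm above the bench, lead a plate in from up to 8 mm off.
- rack: White drying rack, fixed, 112 mm (x) by 128 mm (y), origin at the centre of its underside; on either side of the station. Slots run along its y axis at x = -30, 0 and +30 mm. Short metal plates, 8 mm thick, 100 mm wide, tops 58 mm above the bench, are fixed in the outer two; the middle is empty. The cassette's thickness goes along the rack's x axis, either way round.
- tray: Steel side tray, fixed, open on top, 250 mm (x) by 150 mm (y), origin at the centre of its underside. Walls 4 mm thick and 12 mm high, floor 4 mm thick; room for both bottles side by side along its x axis, for example at x = +55 and -55 mm. It stands on the other side of the station from the rack.
- timer_center (a point): Bench timer, white, loose, 67 x 63 x 18 mm, this point at its centre; a bystander in front of the station, to be left alone.
- tip_box_center (a point): Pipette tip box, blue with clear lid, loose, 93 x 125 x 62 mm, this point at its centre; a bystander beyond the work, to be left alone.
Things that resemble listed ones, but are neither listed nor needed, are in the scene too. What is shaped like the part that bears cassette_center but purple is not meant.

How it is judged:
By the outcome, as a careful person would: the job done as asked, in the order asked, and still so for the second after the job is handed in, with the robot touching nothing.
It also fails if it takes over 128 s, if anything falls off the work surface, if the arm or the gripper's body presses on something with over 40 N, if the wrist force passes 120 N, or if a joint passes its speed limit or range.

## Working session

There is one attempt and no reset: what is moved stays moved. The work goes in short steps, Python scripts to look and compute and a shell command to move; the robot and the scene stay as the last step left them, time stands still between calls to the robot, and variables do not carry over. Pictures are saved under pics/ and viewed, at most 14 in all, crops included, and the job is handed in when it is done.

```bash
mkdir -p pics
python3 - <<'E'
from bench import arm, imaging
import cv2, numpy as np
s=arm.read_state()
print(s['time_s'],s['position'],s['ee_rot'],s['opening'],arm.tcp_to_grasp)
for n in ['scene','top']:
    p,d=imaging.capture(n); cv2.imwrite(f'pics/{n}0.png',p); np.save(f'{n}0.npy',d)
    c=imaging.get_calibration(n); print(n,{k:np.round(v,4).tolist() for k,v in c.items()})
c=imaging.get_calibration('wrist'); print({k:np.round(v,4).tolist() for k,v in c.items()})
E
```

```text
0.0 [0.2367093  0.57784617 0.22190469] [-6.06852475e-01 -3.08210003e+00  2.35879200e-03] 0.08773117550886614 -0.0187
scene {'camera_matrix': [[562.9832, 0.0, 326.8401], [0.0, 562.9832, 242.9438], [0.0, 0.0, 1.0]], 'dist': [-0.1164, 0.0, 0.0, 0.0, 0.0], 'position': [-0.1918, -0.5344, 1.18], 'rotation': [0.6581, -0.3292, -0.901]}
top {'camera_matrix': [[558.1153, 0.0, 310.582], [0.0, 558.1153, 250.1588], [0.0, 0.0, 1.0]], 'dist': [-0.0801, 0.0, 0.0, 0.0, 0.0], 'position': [0.3584, 0.0115, 1.3422], 'rotation': [0.1074, -0.1113, -1.5818]}
{'camera_matrix': [[371.1606, 0.0, 315.5969], [0.0, 371.1606, 237.1549], [0.0, 0.0, 1.0]], 'dist': [-0.0551, 0.0, 0.0, 0.0, 0.0], 'hand_eye': [[-0.0002, 0.9642, 0.2651, 0.074], [1.0, 0.0001, 0.0003, 0.0006], [0.0003, 0.2651, -0.9642, -0.1617], [0.0, 0.0, 0.0, 1.0]]}
```

View pics/scene0.png

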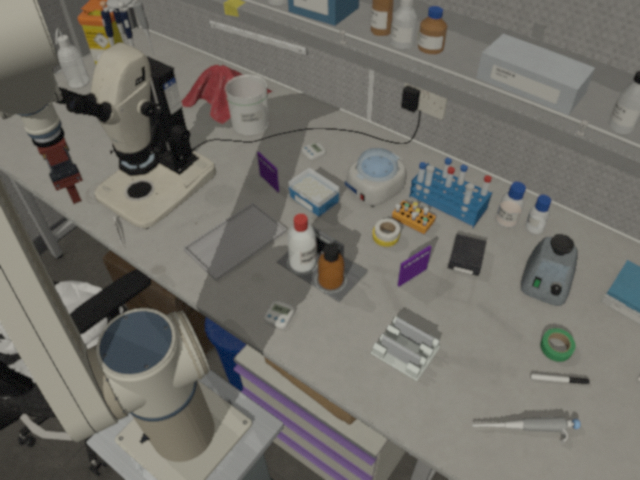

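View pics/top0.png

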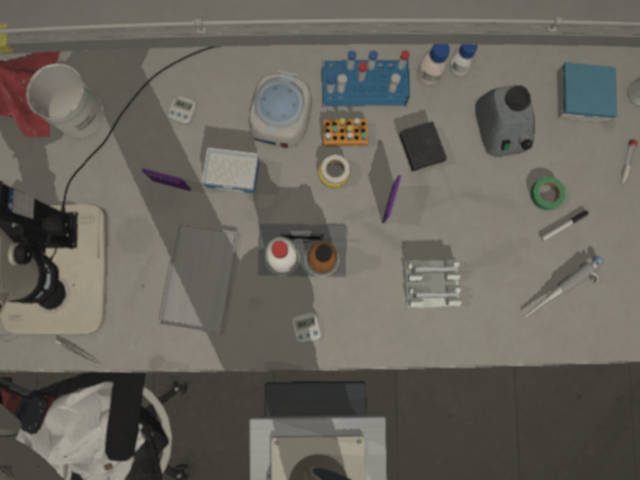

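Top view: the white bottle's red cap is at (280,250), the brown bottle's cap at (322,254) and the grey cassette edge at (300,236) behind them. The rack is at (434,284), the tray at (200,277) and the timer at (307,328). Look-alikes for the cassette are the purple plates at (165,179) and (392,198). Other bottles stand on the shelf and at (433,62) and (462,58), with blue caps. There is a second timer at (183,109). My choice is the station group at (302,250), which I'll check in a crop along with the measurements.

```bash
cat > h.py <<'E'
import numpy as np, cv2
from scipy.spatial.transform import Rotation as R
from bench import arm, imaging
def cam(n, st=None):
    c=imaging.get_calibration(n); K=np.array(c['camera_matrix']);D=np.array(c['dist'],float)
    if n=='wrist':
        H=np.array(c['hand_eye']); Rt=R.from_rotvec(st['ee_rot']).as_matrix()
        return K,D,Rt@H[:3,:3],Rt@H[:3,3]+np.array(st['position'])
    return K,D,R.from_rotvec(np.ravel(c['rotation'])).as_matrix() if np.size(c['rotation'])==3 else np.array(c['rotation']),np.array(c['position'])
def rays(C,uv):
    K,D,Rm,t=C
    q=cv2.undistortPoints(np.asarray(uv,float).reshape(-1,1,2),K,D)[:,0]
    return np.c_[q[:,0],-q[:,1],-np.ones(len(q))]@Rm.T
def onplane(C,uv,z):
    r=rays(C,uv); return C[3]+r*((z-C[3][2])/r[:,2])[:,None]
def cloud(C,d):
    h,w=d.shape; uv=np.stack(np.meshgrid(np.arange(w),np.arange(h)),-1).reshape(-1,2)
    P=C[3]+rays(C,uv)*d.reshape(-1,1); P[d.ravel()==0]=np.nan
    return P.reshape(h,w,3)
def project(C,P):
    K,D,Rm,t=C; q=(np.atleast_2d(P)-t)@Rm*[1,-1,-1]
    return cv2.projectPoints(q,np.zeros(3),np.zeros(3),K,D)[0][:,0]
def ortho(C,img,x0,x1,y0,y1,z,mm=1.0):
    """plan view at height z; image up=+x, left=+y"""
    n,m=int((x1-x0)*1000/mm),int((y1-y0)*1000/mm)
    X=x1-np.arange(n)*mm/1000; Y=y1-np.arange(m)*mm/1000
    g=np.stack([np.repeat(X[:,None],m,1),np.repeat(Y[None],n,0),np.full((n,m),z)],-1).reshape(-1,3)
    uv=project(C,g).astype(np.float32).reshape(n,m,2)
    return cv2.remap(img,uv,None,cv2.INTER_LINEAR)
def shot(n):
    st=arm.read_state(); p,d=imaging.capture(n); C=cam(n,st); return st,p,d,C
E
python3 - <<'E'
from h import *
C=cam('top'); p=cv2.imread('pics/top0.png'); d=np.load('top0.npy'); P=cloud(C,d)
print('centre corners', np.round(onplane(C,[[258,224],[346,224],[346,276],[258,276]],0.006),3).tolist())
def band(u0,u1,v0,v1,z0,z1,n):
    Q=P[v0:v1,u0:u1].reshape(-1,3); Q=Q[(Q[:,2]>z0)&(Q[:,2]<z1)]
    if len(Q)<3: print(n,len(Q));return
    rr=cv2.minAreaRect((Q[:,:2]*1000).astype(np.float32))
    print(n,len(Q),Q.mean(0).round(4),'minrect',np.round(rr[0],1),np.round(rr[1],1),round(rr[2],1))
band(255,350,210,285,.165,.2,'white cap'); band(305,350,230,285,.122,.15,'brown cap')
band(270,345,215,246,.08,.11,'cassette'); band(395,475,250,315,.05,.07,'plates'); band(395,475,250,315,.012,.07,'rack')
band(150,250,215,340,.008,.03,'tray'); band(285,330,310,350,.01,.03,'timer'); band(195,265,140,200,.045,.08,'tip')
o=ortho(C,p,0.15,0.65,-0.38,0.42,0.006); cv2.imwrite('pics/ortho0.png',o)
E
```

```text
centre corners [[0.611, 0.134, 0.006], [0.608, -0.08, 0.006], [0.481, -0.077, 0.006], [0.484, 0.134, 0.006]]
white cap 233 [0.5248 0.0736 0.1785] minrect [525.   74.1] [34. 34.] 0.2
brown cap 241 [ 0.5219 -0.0205  0.1335] minrect [522.5 -20.7] [36.3 37.2] 33.6
cassette 260 [0.5685 0.0185 0.0953] minrect [561.9  17.2] [119.4  32.4] 86.9
plates 306 [ 0.4618 -0.2845  0.0572] minrect [ 461.1 -284.2] [65.9 99.7] 0.7
rack 1317 [ 0.4603 -0.2825  0.0379] minrect [ 461.2 -282.4] [105.6 123.9] 0.4
tray 700 [0.476  0.2788 0.0108] minrect [482.  278.1] [150.6 248.6] 80.3
timer 640 [0.3606 0.0207 0.0149] minrect [360.8  21.1] [64.4 62.5] 13.2
tip 1864 [0.737  0.1965 0.0602] minrect [737.3 197.4] [122.3  91. ] 81.7
```

View pics/ortho0.png

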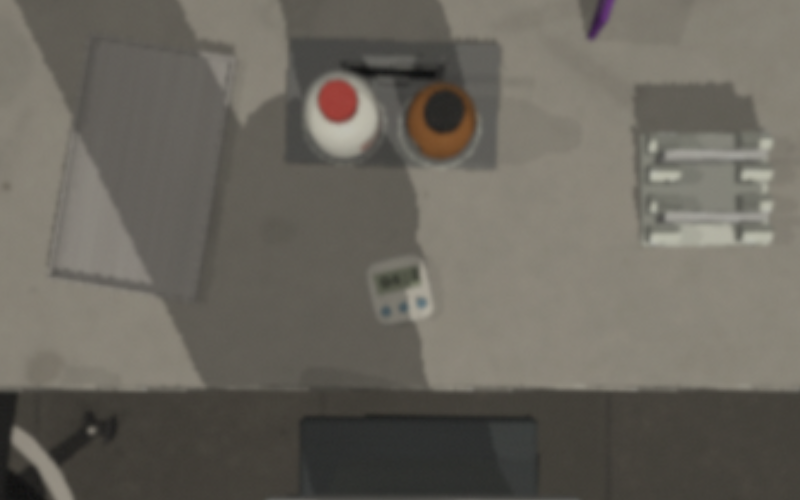

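The ortho picture shows the grey station at x 0.48–0.61, y −0.08–0.134, with the white bottle left at (340,100), the brown one right at (443,110), and the dark grey cassette (not purple) at (395,70). So the choice is confirmed. The tray is on the left, rotated about −10°, and the rack is on the right. I'll move above the station for a close wrist look.

```bash
python3 -m jog '[[87.8,[30,-60,40],[0,0,0.6]],[87.8,[60,-120,80],[0,0,1.2]],[87.8,[85,-180,118],[0,0,1.8]],[87.8,[110,-240,118],[0,0,2.4]],[87.8,[140,-300,118],[0,0,3]],[87.8,[170,-360,118],[0,0,3.58]],[87.8,[200,-420,118],[0,0,3.58]],[87.8,[230,-480,118],[0,0,3.58]],[87.8,[263,-548,118],[0,0,3.58]],[87.8,[263,-548,118],[0,0,3.58]],[87.8,[263,-548,118],[0,0,3.58]],[60,[263,-548,118],[0,0,3.58]],[60,[263,-548,118],[0,0,3.58]],[60,[263,-548,118],[0,0,3.58]]]'
python3 - <<'E'
from h import *
st,p,d,C=shot('wrist'); cv2.imwrite('pics/w1.png',p); np.save('w1.npy',d)
print(st['position'],st['ee_rot'],st['opening'],st['joint_positions'])
P=cloud(C,d); Q=P.reshape(-1,3)
for n,x0,x1,y0,y1,z0,z1 in [('white cap',.49,.56,.04,.11,.170,.2),('brown cap',.49,.56,-.055,.015,.125,.15),('cass',.55,.6,-.05,.1,.09,.11),('tray',.3,.65,.16,.4,.008,.03),('plates',.4,.53,-.36,-.2,.053,.065),('rack',.38,.55,-.36,-.2,.012,.07)]:
    m=(Q[:,0]>x0)&(Q[:,0]<x1)&(Q[:,1]>y0)&(Q[:,1]<y1)&(Q[:,2]>z0)&(Q[:,2]<z1); q=Q[m]
    if len(q)<5: print(n,len(q)); continue
    rr=cv2.minAreaRect((q[:,:2]*1000).astype(np.float32))
    c,r=cv2.minEnclosingCircle((q[:,:2]*1000).astype(np.float32))
    print(n,len(q),q.mean(0).round(4),q[:,2].max().round(4),'rect',np.round(rr[0],1),np.round(rr[1],1),round(rr[2],1),'circ',np.round(c,1),round(r,1))
E
```

```text
time_s: 1.85
position: [0.4994, 0.0316, 0.3407]
ee_rot: [-0.019, -3.142, -0.0]
ft_force: [-0.0, 0.4, 0.6]
opening: 0.0626
gripper_force: 0.0
[0.49942515 0.03164511 0.34072889] [-1.86001882e-02 -3.14151534e+00 -2.34537096e-04] 0.06258724086536238 [ 3.94035813e-02  1.10551037e-01  1.77015595e+00  1.57677171e-04
  1.26090112e+00 -1.51959943e+00]
white cap 1190 [0.5251 0.0758 0.1793] 0.1821 rect [526.1  76.3] [34.6 34.6] 54.9 circ [526.1  76.3] 17.7
brown cap 1042 [ 0.521  -0.0168  0.1343] 0.1373 rect [522.  -17.3] [36.3 36.7] 19.5 circ [522.1 -17.4] 18.9
cass 766 [0.573  0.0297 0.0981] 0.1027 rect [567.9  30.9] [99.7 26.6] 83.4 circ [574.5  30.2] 49.9
tray 2122 [0.47  0.284 0.011] 0.0144 rect [481.  281.7] [152.2 251.1] 80.4 circ [480.8 280.6] 144.7
plates 1068 [ 0.4595 -0.2787  0.0574] 0.0603 rect [ 460.  -280.5] [ 68.5 101.9] 0.6 circ [ 459.6 -280.6] 59.9
rack 5098 [ 0.4594 -0.2744  0.0366] 0.0603 rect [ 459.5 -280.4] [108.  122.6] 0.5 circ [ 459.3 -280.5] 80.7
```

View pics/w1.png

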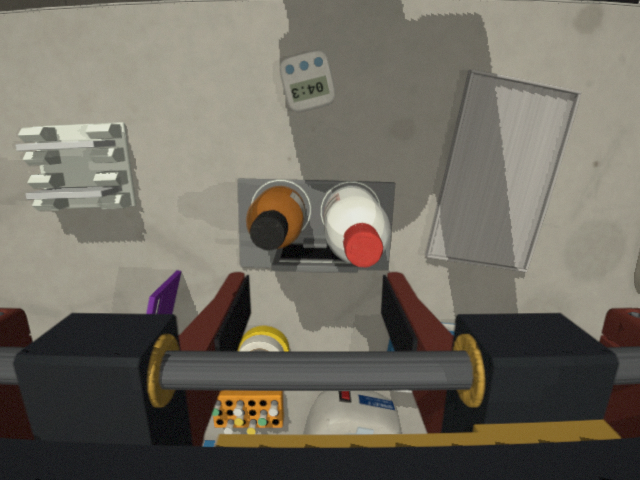

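The wrist view shows the brown cap at (268,230), the red cap at (363,244), the cassette between and behind them at (315,255), the tray at (500,170) and the rack at (75,165). Next: down over the white bottle's cap.

```bash
python3 -m jog '[[62,[13,22,-40],[0,0,0]],[62,[27,45,-90],[0,0,0]],[62,[27,45,-130],[0,0,0]],[62,[27,45,-150],[0,0,0]],[62,[27,45,-165],[0,0,0]],[62,[27,45,-178],[0,0,0]],[62,[27,45,-186],[0,0,0]],[62,[27,45,-186],[0,0,0]],[62,[27,45,-186],[0,0,0]]]'
```

```text
time_s: 3.02
position: [0.5273, 0.0753, 0.1552]
ee_rot: [0.022, 3.14, 0.0]
ft_force: [-0.5, 0.8, 0.3]
opening: 0.062
gripper_force: 0.0
```

```bash
python3 -m jog '[[45,[0,0,0],[0,0,0]],[40,[0,0,0],[0,0,0]],[38,[0,0,0],[0,0,0]],[36,[0,0,0],[0,0,0]],[34,[0,0,0],[0,0,0]],[28,[0,0,0],[0,0,0]],[25,[0,0,0],[0,0,0]],[25,[0,0,0],[0,0,0]]]'
python3 - <<'E'
from h import *
s=arm.read_state(); print(s['position'],s['ft_force'],s['opening'],s['gripper_force'])
E
```

```text
time_s: 4.03
position: [0.527, 0.0754, 0.1547]
ee_rot: [0.022, 3.141, 0.0]
ft_force: [-0.1, 1.9, 0.9]
opening: 0.0387
gripper_force: 28.2
[0.52699118 0.07539352 0.15474275] [-0.12104586  1.90104684  0.94066303] 0.03868383481485137 28.210448932950385
```

```bash
python3 -m jog '[[25,[0,0,5],[0,0,0]],[25,[0,0,15],[0,0,0]],[25,[0,0,30],[0,0,0]],[25,[0,0,47],[0,0,0]],[25,[0,0,60],[0,0,0]],[25,[0,6,68],[0,0,0]],[25,[1,18,70],[0,0,0]],[25,[2,36,70],[0,0,0]],[25,[3,60,70],[0,0,0]],[25,[5,85,70],[0,0,0]],[25,[6,110,70],[0,0,0]],[25,[7,135,70],[0,0,0]],[25,[8,158,70],[0,0,0]],[25,[9,175,70],[0,0,0]],[25,[9,188,70],[0,0,0]],[25,[9,196,65],[0,0,0]],[25,[9,196,50],[0,0,0]],[25,[9,196,36],[0,0,0]],[25,[9,196,26],[0,0,0]],[25,[9,196,20],[0,0,0]]]'
python3 - <<'E'
from h import *
st,p,d,C=shot('wrist'); cv2.imwrite('pics/w2.png',cv2.resize(p,None,fx=1,fy=1)); print(st['position'],st['ft_force'],st['opening'])
E
```

```text
time_s: 6.52
position: [0.5356, 0.2708, 0.1736]
ee_rot: [-0.023, -3.14, 0.001]
ft_force: [-0.6, 0.1, -3.6]
opening: 0.0385
gripper_force: 27.5
[0.53561676 0.27081661 0.17360951] [-0.61182991  0.07206613 -3.58914995] 0.03848490136921523
```

View pics/w2.png

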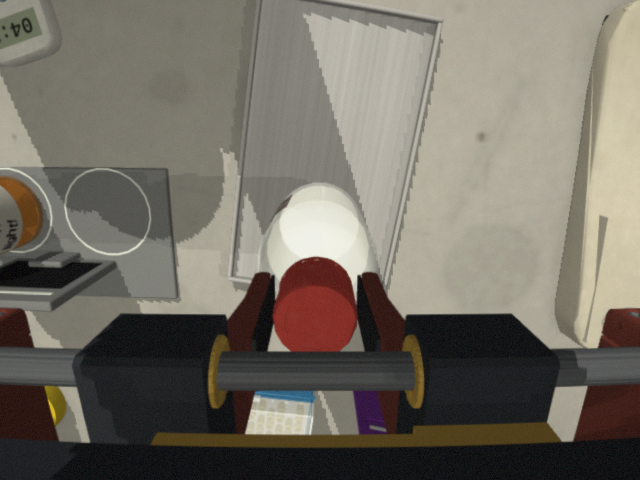

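The white bottle hangs upright over the far half of the tray, cap at (315,305). Its place's printed circle shows at (108,212). Lowering now.

```bash
python3 -m jog '[[25,[0,0,-8],[0,0,0]],[25,[0,0,-14],[0,0,0]],[25,[0,0,-18],[0,0,0]],[25,[0,0,-20],[0,0,0]],[25,[0,0,-20.5],[0,0,0]],[25,[0,0,-20.5],[0,0,0]]]'
python3 - <<'E'
from h import *
p=cv2.imread('pics/w2.png')
# circle fit around white place
C=cam('wrist',dict(position=[0.53561676,0.27081661,0.17360951],ee_rot=[-0.023,-3.14,0.001]))
import numpy as np
o=ortho(C,p,0.46,0.62,0.0,0.16,0.006,0.5); g=cv2.cvtColor(o,cv2.COLOR_BGR2GRAY); cv2.imwrite('pics/o2.png',cv2.resize(o,None,fx=1.5,fy=1.5))
m=g-cv2.GaussianBlur(g.astype(float),(0,0),6)
best=max(((m[np.clip((0.62-(x+.04*np.sin(t)))/.0005,0,319).round().astype(int),np.clip((0.16-(y+.04*np.cos(t)))/.0005,0,319).round().astype(int)].mean(),x,y) for t in [np.linspace(0,2*np.pi,180)] for x in np.arange(.51,.54,.0005) for y in np.arange(.06,.09,.0005)))
print(best)
E
```

```text
time_s: 7.32
position: [0.536, 0.2714, 0.1543]
ee_rot: [0.022, 3.141, 0.0]
ft_force: [0.4, 0.7, -3.8]
opening: 0.0386
gripper_force: 27.4
(np.float64(44.13222926565373), np.float64(0.5254999999999983), np.float64(0.08000000000000002))
```

```bash
python3 -m jog '[[25,[0,0,-1],[0,0,0]],[25,[0,0,-2],[0,0,0]],[25,[0,0,-3],[0,0,0]],[25,[0,0,-3],[0,0,0]]]'
```

```text
time_s: 7.82
position: [0.537, 0.2716, 0.1527]
ee_rot: [0.022, 3.139, 0.001]
ft_force: [-1.1, -1.9, 6.7]
opening: 0.0385
gripper_force: 29.3
```

```bash
python3 -m jog '[[40,[0,0,0],[0,0,0]],[50,[0,0,0],[0,0,0]],[62,[0,0,0],[0,0,0]],[62,[0,0,0],[0,0,0]],[62,[0,0,12],[0,0,0]],[62,[0,0,40],[0,0,0]],[62,[-3,-20,80],[0,0,0]],[62,[-5,-60,100],[0,0,0]],[62,[-8,-110,100],[0,0,0]],[62,[-10,-160,100],[0,0,0]],[62,[-12,-210,100],[0,0,0]],[62,[-14,-255,80],[0,0,0]],[62,[-14,-280,50],[0,0,0]],[62,[-14,-289,30],[0,0,0]],[62,[-14,-289,20],[0,0,0]],[62,[-14,-289,20],[0,0,0]]]'
python3 - <<'E'
from h import *
st,p,d,C=shot('wrist'); cv2.imwrite('pics/w3.png',p); print(st['position'],st['ft_force'],st['opening'])
Q=cloud(C,d).reshape(-1,3)
for n,x0,x1,y0,y1,z0,z1 in [('brown cap',.49,.56,-.055,.015,.129,.14),('white cap',.48,.6,.2,.33,.17,.19)]:
    q=Q[(Q[:,0]>x0)&(Q[:,0]<x1)&(Q[:,1]>y0)&(Q[:,1]<y1)&(Q[:,2]>z0)&(Q[:,2]<z1)]
    if len(q)>5: print(n,len(q),np.round(cv2.minEnclosingCircle((q[:,:2]*1000).astype(np.float32)),1) if 0 else cv2.minEnclosingCircle((q[:,:2]*1000).astype(np.float32)), q.mean(0))
E
```

```text
time_s: 9.82
position: [0.5219, -0.0173, 0.1712]
ee_rot: [-0.022, -3.141, -0.0]
ft_force: [0.4, 0.0, -0.1]
opening: 0.062
gripper_force: 0.0
[ 0.52185465 -0.01727725  0.17120792] [ 0.36386499  0.017083   -0.07302112] 0.061964918056731454
brown cap 3186 ((522.407958984375, -17.48774528503418), 18.92738914489746) [ 0.52099664 -0.01746932  0.13457551]
```

View pics/w3.png

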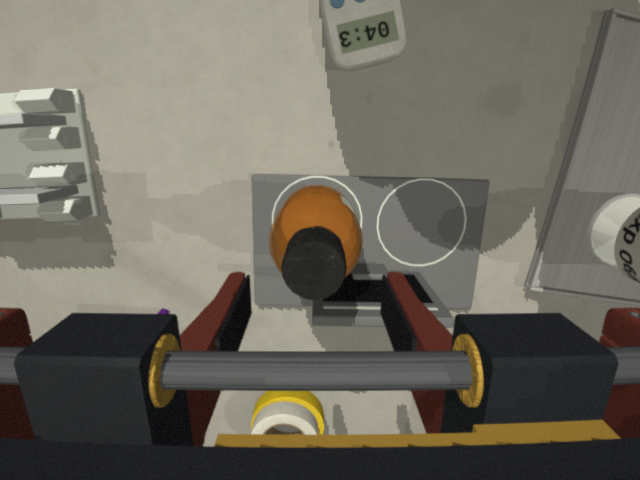

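The brown cap, at (313,262), is centred between the fingers. The white bottle stands upright in the tray at the right edge (620,235). I'll descend on the brown cap and grip it.

```bash
python3 -m jog '[[62,[0,0,-20],[0,0,0]],[62,[0,0,-40],[0,0,0]],[62,[0,0,-53],[0,0,0]],[62,[0,0,-61],[0,0,0]],[62,[0,0,-61],[0,0,0]],[50,[0,0,-61],[0,0,0]],[42,[0,0,-61],[0,0,0]],[40,[0,0,-61],[0,0,0]],[38,[0,0,-61],[0,0,0]],[36,[0,0,-61],[0,0,0]],[30,[0,0,-61],[0,0,0]],[25,[0,0,-61],[0,0,0]],[25,[0,0,-61],[0,0,0]],[25,[0,0,-61],[0,0,0]]]'
```

```text
time_s: 11.62
position: [0.5222, -0.0177, 0.1104]
ee_rot: [0.022, 3.141, -0.0]
ft_force: [-0.4, -2.6, 5.0]
opening: 0.0404
gripper_force: 29.0
```

```bash
python3 -m jog '[[25,[0,0,5],[0,0,0]],[25,[0,0,15],[0,0,0]],[25,[0,0,30],[0,0,0]],[25,[0,0,47],[0,0,0]],[25,[-3,6,58],[0,0,0]],[25,[-9,18,60],[0,0,0]],[25,[-18,40,60],[0,0,0]],[25,[-28,70,60],[0,0,0]],[25,[-40,105,60],[0,0,0]],[25,[-54,145,60],[0,0,0]],[25,[-68,185,60],[0,0,0]],[25,[-80,225,60],[0,0,0]],[25,[-89,260,60],[0,0,0]],[25,[-94,285,58],[0,0,0]],[25,[-95,300,52],[0,0,0]],[25,[-95,307,42],[0,0,0]],[25,[-95,307,30],[0,0,0]],[25,[-95,307,20],[0,0,0]],[25,[-95,307,12],[0,0,0]],[25,[-95,307,7],[0,0,0]]]'
python3 - <<'E'
from h import *
st,p,d,C=shot('wrist'); cv2.imwrite('pics/w4.png',p); print(st['position'],st['ft_force'],st['opening'])
E
```

```text
time_s: 14.12
position: [0.4269, 0.2888, 0.1165]
ee_rot: [-0.023, -3.141, 0.001]
ft_force: [0.2, -0.3, -2.0]
opening: 0.04
gripper_force: 27.6
[0.42687642 0.28883668 0.11650451] [ 0.24905824 -0.29858531 -1.97973655] 0.040034883256463864
```

View pics/w4.png

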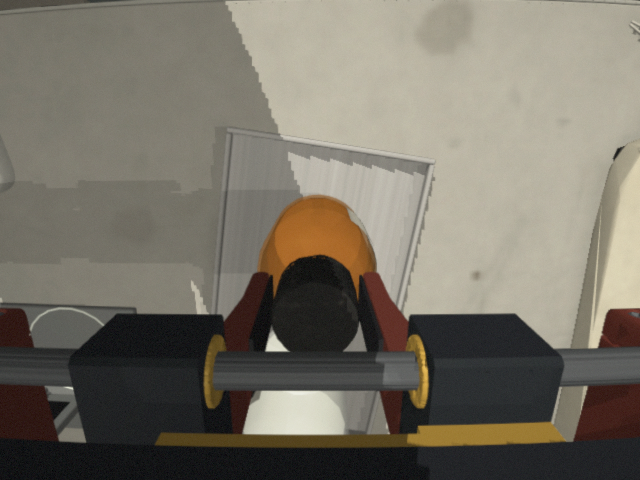

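The brown bottle is upright over the near half of the tray (cap at (315,305)), with the white one behind it. Lowering and releasing.

```bash
python3 -m jog '[[25,[0,0,-4],[0,0,0]],[25,[0,0,-6],[0,0,0]],[25,[0,0,-7.5],[0,0,0]],[25,[0,0,-8.5],[0,0,0]],[25,[0,0,-9],[0,0,0]],[25,[0,0,-9],[0,0,0]]]'
```

```text
time_s: 14.92
position: [0.4271, 0.2894, 0.1085]
ee_rot: [0.022, 3.141, 0.0]
ft_force: [0.1, -1.3, 1.6]
opening: 0.0398
gripper_force: 28.3
```

```bash
python3 -m jog '[[40,[0,0,0],[0,0,0]],[50,[0,0,0],[0,0,0]],[62,[0,0,0],[0,0,0]],[62,[0,0,0],[0,0,0]],[62,[0,0,12],[0,0,0]],[62,[0,0,40],[0,0,0]],[62,[0,-20,80],[0,0,-1]],[62,[15,-60,110],[0,0,-2.6]],[62,[40,-100,120],[0,0,-4.2]],[62,[70,-140,120],[0,0,-5.8]],[60,[95,-180,120],[0,0,-7.4]],[50,[120,-220,120],[0,0,-9]],[45,[147,-259,120],[0,0,-10.6]],[40,[147,-259,120],[0,0,-12.2]],[40,[147,-259,120],[0,0,-13.8]],[40,[147,-259,120],[0,0,-15]],[40,[147,-259,120],[0,0,-15]],[40,[147,-259,120],[0,0,-15]]]'
python3 - <<'E'
from h import *
st,p,d,C=shot('wrist'); cv2.imwrite('pics/w5.png',p); np.save('w5.npy',d); print(st['position'],st['ee_rot'],st['ft_force'],st['opening'],st['joint_positions'])
Q=cloud(C,d).reshape(-1,3)
q=Q[(Q[:,0]>.55)&(Q[:,0]<.6)&(Q[:,1]>-.05)&(Q[:,1]<.11)&(Q[:,2]>.094)&(Q[:,2]<.108)]
print(len(q),q.mean(0),q[:,2].max())
for a in np.arange(-.02,.09,.02):
    s=q[abs(q[:,1]-a)<.01]
    if len(s)>3: print(round(a,2),len(s),np.percentile(s[:,0],[3,50,97]).round(4))
print(q[:,1].min(),q[:,1].max())
E
```

```text
time_s: 17.18
position: [0.5739, 0.0304, 0.2286]
ee_rot: [2.234, 2.209, 0.001]
ft_force: [0.2, 0.9, -0.5]
opening: 0.0398
gripper_force: 0.0
[0.57392531 0.03038361 0.22861979] [2.23387733e+00 2.20853078e+00 5.06973529e-04] [ 0.23073323  0.85256713 -0.47320806] 0.03977726287475582 [3.21779734e-02 3.42702817e-01 1.73844922e+00 1.22901480e-05
 1.06001043e+00 4.35830191e-02]
1181 [0.57424241 0.03287818 0.09961331] 0.102145316462744
-0.02 91 [0.569  0.5725 0.5758]
0.0 226 [0.5692 0.573  0.5768]
0.02 227 [0.5703 0.5737 0.5778]
0.04 243 [0.5706 0.5746 0.5779]
0.06 248 [0.5717 0.5753 0.5788]
0.08 146 [0.5719 0.5758 0.5797]
-0.019510654559029075 0.08014800272334921
```

View pics/w5.png

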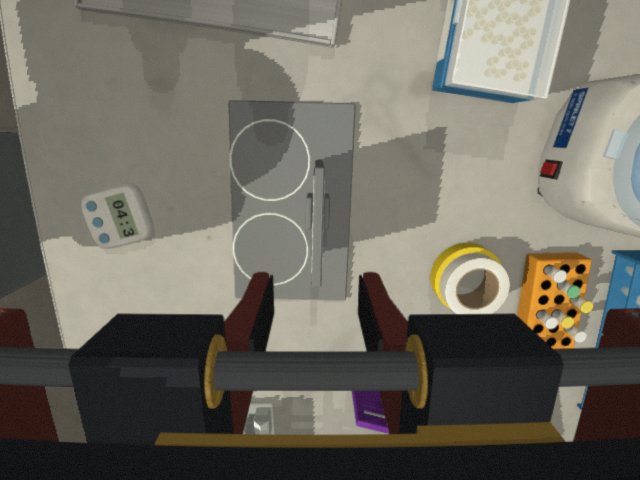

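The cassette (grey edge at (318,225)) stands in the clip on the otherwise empty station, with the circles at (270,160) and (270,249). It is centred at (0.574, 0.030) with yaw about −2°, and I'm descending to grip it.

```bash
python3 -m jog '[[40,[0,0,-40],[0,0,-0.2]],[40,[0,0,-80],[0,0,-0.2]],[40,[0,0,-115],[0,0,-0.2]],[40,[0,0,-140],[0,0,-0.2]],[40,[0,0,-153],[0,0,-0.2]],[40,[0,0,-158],[0,0,-0.2]],[40,[0,0,-158],[0,0,-0.2]],[25,[0,0,-158],[0,0,-0.2]],[16,[0,0,-158],[0,0,-0.2]],[13,[0,0,-158],[0,0,-0.2]],[10,[0,0,-158],[0,0,-0.2]],[5,[0,0,-158],[0,0,-0.2]],[2,[0,0,-158],[0,0,-0.2]],[2,[0,0,-158],[0,0,-0.2]],[2,[0,0,-158],[0,0,-0.2]]]'
python3 - <<'E'
from h import *
p=cv2.imread('pics/w5.png'); C=cam('wrist',dict(position=[0.57392531,0.03038361,0.22861979],ee_rot=[2.23387733e+00,2.20853078e+00,5.06973529e-04]))
o=ortho(C,p,0.44,0.62,-0.08,0.14,0.006,0.5); g=cv2.cvtColor(o,cv2.COLOR_BGR2GRAY).astype(float); m=g-cv2.GaussianBlur(g,(0,0),6)
t=np.linspace(0,2*np.pi,180)
for c in (.077,-.018):
    print(max((m[((0.62-(x+.0395*np.sin(t)))/.0005).round().astype(int),((0.14-(y+.0395*np.cos(t)))/.0005).round().astype(int)].mean(),x,y) for x in np.arange(.51,.54,.0005) for y in np.arange(c-.012,c+.012,.0005)))
E
```

```text
time_s: 19.1
position: [0.5741, 0.0303, 0.0703]
ee_rot: [2.26, 2.182, 0.001]
ft_force: [0.8, 0.6, 0.5]
opening: 0.0077
gripper_force: 30.0
(np.float64(33.852310920406296), np.float64(0.5259999999999982), np.float64(0.07950000000000002))
(np.float64(32.85522836036621), np.float64(0.5224999999999986), np.float64(-0.014999999999999986))
```

```bash
python3 -m jog '[[2,[0,0,6],[0,0,0]],[2,[0,0,18],[0,0,0]],[2,[0,0,35],[0,0,0]],[2,[0,0,55],[0,0,0]],[2,[0,0,75],[0,0,0]],[2,[-5,-10,90],[0,0,0]],[2,[-15,-30,90],[0,0,0.1]],[2,[-30,-65,90],[0,0,0.2]],[2,[-45,-105,90],[0,0,0.4]],[2,[-60,-150,90],[0,0,0.43]],[2,[-80,-195,90],[0,0,0.43]],[2,[-95,-235,90],[0,0,0.43]],[2,[-106,-265,90],[0,0,0.43]],[2,[-112,-285,90],[0,0,0.43]],[2,[-114,-300,90],[0,0,0.43]],[2,[-114,-310,90],[0,0,0.43]],[2,[-114,-312,90],[0,0,0.43]],[2,[-114,-312,90],[0,0,0.43]],[2,[-114,-312,90],[0,0,0.43]]]'
python3 - <<'E'
from h import *
st,p,d,C=shot('wrist'); cv2.imwrite('pics/w6.png',p); np.save('w6.npy',d); print(st['position'],st['ee_rot'],st['ft_force'],st['opening'])
Q=cloud(C,d).reshape(-1,3)
for n,x0,x1,y0,y1,z0,z1 in [('plateA',.475,.51,-.36,-.2,.053,.066),('plateB',.41,.445,-.36,-.2,.053,.066),('plates',.4,.52,-.36,-.2,.053,.066),('rack',.38,.55,-.36,-.19,.012,.066),('cass',.42,.5,-.36,-.2,.08,.16)]:
    q=Q[(Q[:,0]>x0)&(Q[:,0]<x1)&(Q[:,1]>y0)&(Q[:,1]<y1)&(Q[:,2]>z0)&(Q[:,2]<z1)]
    if len(q)>5:
        rr=cv2.minAreaRect((q[:,:2]*1000).astype(np.float32)); f=np.polyfit(q[:,1],q[:,0],1)
        print(n,len(q),q.mean(0).round(4),np.round(rr[0],1),np.round(rr[1],1),round(rr[2],2),'dx/dy',f[0].round(3),np.percentile(q[:,0],[2,98]).round(4),np.percentile(q[:,1],[0,100]).round(4))
E
```

```text
time_s: 21.48
position: [0.4599, -0.281, 0.1601]
ee_rot: [-2.209, -2.233, 0.0]
ft_force: [0.7, -0.5, -0.4]
opening: 0.0078
gripper_force: 30.0
[ 0.4599313  -0.28104601  0.16006732] [-2.20892133e+00 -2.23323296e+00  8.09530156e-05] [ 0.69360322 -0.48906685 -0.42654154] 0.0077596283601891495
plateA 1481 [ 0.4897 -0.2782  0.0575] [ 489.9 -280.8] [  8.3 100.2] 0.55 dx/dy -0.01 [0.4858 0.4938] [-0.3308 -0.2306]
plateB 1455 [ 0.4301 -0.2784  0.0576] [ 429.9 -281.6] [  8.3 100.4] 0.5 dx/dy -0.008 [0.426 0.434] [-0.3318 -0.2314]
plates 2936 [ 0.4602 -0.2783  0.0575] [ 459.9 -281.2] [ 68.3 100.6] 0.55 dx/dy -0.006 [0.4263 0.4936] [-0.3318 -0.2306]
rack 9882 [ 0.46   -0.2703  0.0403] [ 459.9 -280.9] [108.5 120.5] 0.5 dx/dy -0.005 [0.4084 0.5113] [-0.3415 -0.2202]
cass 235 [ 0.4582 -0.233   0.1357] [ 458.7 -250.1] [38.1 21. ] 89.58 dx/dy -0.073 [0.4541 0.4664] [-0.2692 -0.231 ]
```

View pics/w6.png

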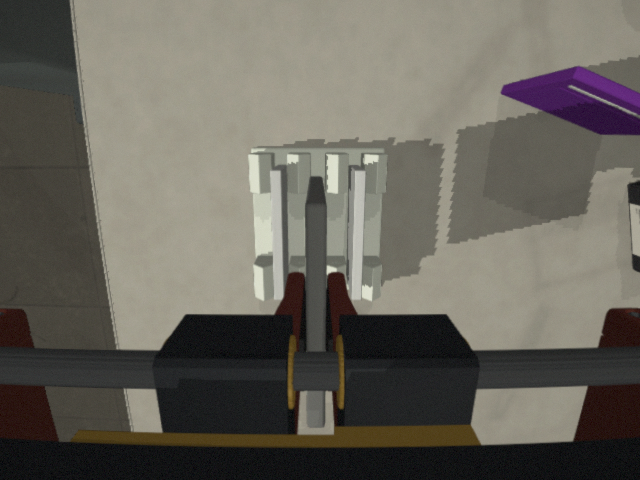

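The cassette is edge-on over the rack's middle slot: plate edge at (316,270), slot centre at (0.4599, −0.281), and TCP and yaw agree. Lowering.

```bash
python3 -m jog '[[2,[0,0,-15],[0,0,0]],[2,[0,0,-32],[0,0,0]],[2,[0,0,-46],[0,0,0]],[2,[0,0,-54],[0,0,0]],[2,[0,0,-60],[0,0,0]],[2,[0,0,-66],[0,0,0]],[2,[0,0,-72],[0,0,0]],[2,[0,0,-78],[0,0,0]],[2,[0,0,-83],[0,0,0]],[2,[0,0,-86],[0,0,0]],[2,[0,0,-88],[0,0,0]],[2,[0,0,-89],[0,0,0]],[2,[0,0,-89],[0,0,0]]]'
```

```text
time_s: 23.15
position: [0.46, -0.2817, 0.0712]
ee_rot: [2.21, 2.233, 0.0]
ft_force: [0.2, 0.6, -0.8]
opening: 0.0076
gripper_force: 30.0
```

```bash
python3 -m jog '[[2,[0,0,-0.7],[0,0,0]],[2,[0,0,-1.4],[0,0,0]],[2,[0,0,-2],[0,0,0]],[2,[0,0,-2],[0,0,0]]]'
```

```text
time_s: 23.65
position: [0.4601, -0.2817, 0.0702]
ee_rot: [2.21, 2.233, 0.0]
ft_force: [-2.3, 1.4, 10.4]
opening: 0.0074
gripper_force: 30.0
```

Contact came at the expected height, so it's seated. Release, rise and check.

```bash
python3 -m jog '[[6,[0,0,0.5],[0,0,0]],[12,[0,0,1],[0,0,0]],[20,[0,0,1],[0,0,0]],[26,[0,0,1],[0,0,0]],[30,[0,0,1],[0,0,0]],[30,[0,0,10],[0,0,0]],[30,[0,0,30],[0,0,0]],[40,[0,0,70],[0,0,0]],[50,[0,0,120],[0,0,0]],[62,[0,0,150],[0,0,0]],[62,[0,0,150],[0,0,0]],[62,[0,0,150],[0,0,0]]]'
python3 - <<'E'
from h import *
st,p,d,C=shot('wrist'); cv2.imwrite('pics/w7.png',p); print(st['position'],st['ee_rot'])
Q=cloud(C,d).reshape(-1,3)
q=Q[(Q[:,0]>.44)&(Q[:,0]<.48)&(Q[:,1]>-.36)&(Q[:,1]<-.2)&(Q[:,2]>.08)&(Q[:,2]<.12)]
q=q[q[:,2]>.092]; rr=cv2.minAreaRect((q[:,:2]*1000).astype(np.float32)); print('cass',q.mean(0),np.percentile(q[:,2],[5,50,95]),rr)
for a in np.arange(-.33,-.23,.02):
    s=q[abs(q[:,1]-a)<.01]
    if len(s): print(round(a,2),s[:,2].mean().round(4),s[:,0].mean().round(4))
st,p,d,C=shot('top'); cv2.imwrite('pics/top1.png',p); Q=cloud(C,d).reshape(-1,3)
for n,x0,x1,y0,y1,z0,z1 in [('white cap',.49,.58,.21,.33,.165,.2),('brown cap',.37,.48,.23,.34,.12,.15)]:
    q=Q[(Q[:,0]>x0)&(Q[:,0]<x1)&(Q[:,1]>y0)&(Q[:,1]<y1)&(Q[:,2]>z0)&(Q[:,2]<z1)]
    print(n,len(q),q.mean(0) if len(q) else '')
E
```

```text
time_s: 25.15
position: [0.4594, -0.2813, 0.2187]
ee_rot: [-2.209, -2.232, 0.0]
ft_force: [0.0, 0.4, -0.7]
opening: 0.062
gripper_force: 0.0
[ 0.45939306 -0.28132519  0.21866503] [-2.20949588e+00 -2.23225699e+00  2.86608288e-04]
cass [ 0.45867978 -0.2795906   0.09959221] [0.09841691 0.09965824 0.1007473 ] ((458.8563232421875, -281.5824279785156), (7.387733459472656, 99.78500366210938), 0.42499732971191406)
-0.33 0.0996 0.4592
-0.31 0.0996 0.459
-0.29 0.0996 0.4588
-0.27 0.0997 0.4586
-0.25 0.0996 0.4584
white cap 221 [0.53618582 0.26602453 0.17651094]
brown cap 246 [0.42876049 0.28392832 0.1316988 ]
```

View pics/w7.png

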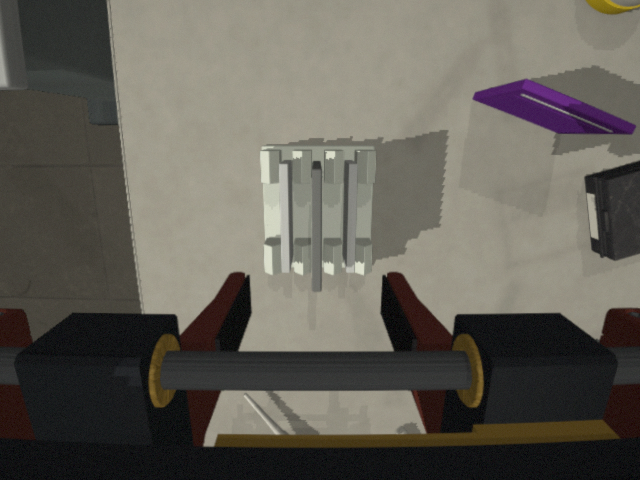

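The cassette sits level and upright in the middle slot at (317,225), with its top at 0.0997 m. Both bottles are standing in the tray, so I'll fetch the brown one.

```bash
python3 -m jog '[[62,[0,20,0],[0,0,0.8]],[62,[-5,60,0],[0,0,2.3]],[62,[-10,110,0],[0,0,3.8]],[62,[-15,165,0],[0,0,5.3]],[62,[-20,220,0],[0,0,6.8]],[62,[-25,275,0],[0,0,8.3]],[62,[-30,330,0],[0,0,9.8]],[62,[-32,385,0],[0,0,11.3]],[62,[-32,440,0],[0,0,12.8]],[62,[-32,490,0],[0,0,14.2]],[62,[-32,530,-10],[0,0,14.77]],[62,[-32,558,-25],[0,0,14.77]],[62,[-32,570,-40],[0,0,14.77]],[62,[-32,570,-50],[0,0,14.77]],[62,[-32,570,-50],[0,0,14.77]],[62,[-32,570,-50],[0,0,14.77]]]'
python3 - <<'E'
from h import *
st,p,d,C=shot('wrist'); cv2.imwrite('pics/w8.png',p); print(st['position'],st['ee_rot'],st['opening'])
Q=cloud(C,d).reshape(-1,3)
q=Q[(Q[:,0]>.38)&(Q[:,0]<.48)&(Q[:,1]>.24)&(Q[:,1]<.34)&(Q[:,2]>.125)&(Q[:,2]<.14)]
print(len(q),cv2.minEnclosingCircle((q[:,:2]*1000).astype(np.float32)),q.mean(0))
E
```

```text
time_s: 27.25
position: [0.4282, 0.2875, 0.1694]
ee_rot: [0.024, 3.141, -0.0]
ft_force: [0.0, -0.5, 0.2]
opening: 0.0623
gripper_force: 0.0
[0.42816116 0.2875304  0.16942688] [ 2.36822027e-02  3.14139217e+00 -7.86444290e-05] 0.06234112255460013
3236 ((427.131103515625, 289.8211975097656), 19.05660629272461) [0.42547513 0.28966242 0.13245961]
```

```bash
python3 -m jog '[[62,[-1.2,2,-20],[0,0,0]],[62,[-1.2,2,-40],[0,0,0]],[62,[-1.2,2,-53],[0,0,0]],[62,[-1.2,2,-61],[0,0,0]],[62,[-1.2,2,-61],[0,0,0]],[50,[-1.2,2,-61],[0,0,0]],[42,[-1.2,2,-61],[0,0,0]],[40,[-1.2,2,-61],[0,0,0]],[38,[-1.2,2,-61],[0,0,0]],[36,[-1.2,2,-61],[0,0,0]],[30,[-1.2,2,-61],[0,0,0]],[25,[-1.2,2,-61],[0,0,0]],[25,[-1.2,2,-61],[0,0,0]],[25,[-1.2,2,-61],[0,0,0]]]'
```

```text
time_s: 29.05
position: [0.4269, 0.2903, 0.1085]
ee_rot: [0.022, 3.141, -0.0]
ft_force: [0.1, -3.7, 5.7]
opening: 0.0404
gripper_force: 29.1
```

```bash
python3 -m jog '[[25,[0,0,5],[0,0,0]],[25,[0,0,15],[0,0,0]],[25,[0,0,30],[0,0,0]],[25,[0,-2,47],[0,0,0]],[25,[1,-10,58],[0,0,0]],[25,[4,-26,60],[0,0,0]],[25,[10,-50,60],[0,0,0]],[25,[20,-82,60],[0,0,0]],[25,[32,-120,60],[0,0,0]],[25,[46,-160,60],[0,0,0]],[25,[60,-200,60],[0,0,0]],[25,[74,-238,60],[0,0,0]],[25,[85,-270,60],[0,0,0]],[25,[92,-292,58],[0,0,0]],[25,[95.3,-304,50],[0,0,0]],[25,[95.3,-308,40],[0,0,0]],[25,[95.3,-308,28],[0,0,0]],[25,[95.3,-308,18],[0,0,0]],[25,[95.3,-308,10],[0,0,0]],[25,[95.3,-308,7],[0,0,0]]]'
```

```text
time_s: 31.55
position: [0.5217, -0.0172, 0.1145]
ee_rot: [-0.021, -3.141, -0.0]
ft_force: [-0.2, -0.3, -2.7]
opening: 0.0405
gripper_force: 27.6
```

```bash
python3 -m jog '[[25,[0,0,0],[0,0,0]],[25,[0,0,-2],[0,0,0]],[25,[0,0,-3.5],[0,0,0]],[25,[0,0,-4.5],[0,0,0]],[25,[0,0,-4.5],[0,0,0]]]'
```

```text
time_s: 32.17
position: [0.522, -0.0177, 0.1107]
ee_rot: [-0.022, -3.141, 0.0]
ft_force: [-0.1, -1.2, -2.7]
opening: 0.0406
gripper_force: 27.6
```

```bash
python3 -m jog '[[25,[0,0,-0.7],[0,0,0]],[25,[0,0,-1.2],[0,0,0]],[25,[0,0,-1.6],[0,0,0]],[25,[0,0,-1.6],[0,0,0]]]'
```

```text
time_s: 32.67
position: [0.5232, -0.0179, 0.1104]
ee_rot: [0.022, 3.139, -0.001]
ft_force: [-1.2, -1.6, 8.7]
opening: 0.0401
gripper_force: 29.7
```

```bash
python3 -m jog '[[40,[0,0,0.5],[0,0,0]],[50,[0,0,0.5],[0,0,0]],[62,[0,0,0.5],[0,0,0]],[62,[0,0,0.5],[0,0,0]],[62,[0,0,12],[0,0,0]],[62,[0,0,40],[0,0,0]],[62,[0,0,90],[0,0,0]],[62,[2,40,110],[0,0,0]],[62,[4,90,110],[0,0,0]],[62,[7,140,110],[0,0,0]],[62,[10,190,110],[0,0,0]],[62,[12,240,110],[0,0,0]],[62,[14,275,107],[0,0,0]],[62,[14,289,105],[0,0,0]],[62,[14,289,105],[0,0,0]],[62,[14,289,105],[0,0,0]]]'
python3 - <<'E'
from h import *
st,p,d,C=shot('wrist'); cv2.imwrite('pics/w9.png',p); print(st['position'],st['ee_rot'],st['opening'])
Q=cloud(C,d).reshape(-1,3)
q=Q[(Q[:,0]>.48)&(Q[:,0]<.59)&(Q[:,1]>.22)&(Q[:,1]<.32)&(Q[:,2]>.170)&(Q[:,2]<.188)]
print(len(q),cv2.minEnclosingCircle((q[:,:2]*1000).astype(np.float32)),q.mean(0))
E
```

```text
time_s: 34.67
position: [0.5359, 0.2701, 0.2142]
ee_rot: [-0.023, -3.141, 0.001]
ft_force: [0.6, -0.3, -0.2]
opening: 0.0619
gripper_force: 0.0
[0.53593544 0.27009819 0.21420559] [-2.31659405e-02 -3.14122403e+00  7.65644558e-04] 0.06187892123958311
2928 ((536.6969604492188, 271.4305725097656), 18.056381225585938) [0.53515396 0.27125516 0.17749388]
```

```bash
python3 -m jog '[[62,[1,1.4,-20],[0,0,0]],[62,[1,1.4,-40],[0,0,0]],[62,[1,1.4,-53],[0,0,0]],[62,[1,1.4,-61],[0,0,0]],[62,[1,1.4,-61],[0,0,0]],[50,[1,1.4,-61],[0,0,0]],[42,[1,1.4,-61],[0,0,0]],[40,[1,1.4,-61],[0,0,0]],[38,[1,1.4,-61],[0,0,0]],[36,[1,1.4,-61],[0,0,0]],[30,[1,1.4,-61],[0,0,0]],[25,[1,1.4,-61],[0,0,0]],[25,[1,1.4,-61],[0,0,0]],[25,[1,1.4,-61],[0,0,0]]]'
```

```text
time_s: 36.48
position: [0.5372, 0.2727, 0.1534]
ee_rot: [0.022, 3.141, -0.0]
ft_force: [-0.9, -2.7, 5.5]
opening: 0.038
gripper_force: 29.0
```

```bash
python3 -m jog '[[25,[0,0,5],[0,0,0]],[25,[0,0,15],[0,0,0]],[25,[0,0,30],[0,0,0]],[25,[0,0,47],[0,0,0]],[25,[0,-2,60],[0,0,0]],[25,[-1,-8,68],[0,0,0]],[25,[-2,-20,70],[0,0,0]],[25,[-3,-38,70],[0,0,0]],[25,[-4,-62,70],[0,0,0]],[25,[-5,-87,70],[0,0,0]],[25,[-6,-112,70],[0,0,0]],[25,[-7,-137,70],[0,0,0]],[25,[-8,-160,70],[0,0,0]],[25,[-9,-177,68],[0,0,0]],[25,[-10,-189,60],[0,0,0]],[25,[-10.2,-196,48],[0,0,0]],[25,[-10.2,-196.3,34],[0,0,0]],[25,[-10.2,-196.3,22],[0,0,0]],[25,[-10.2,-196.3,13],[0,0,0]],[25,[-10.2,-196.3,8],[0,0,0]]]'
```

```text
time_s: 38.98
position: [0.5266, 0.0768, 0.1603]
ee_rot: [-0.021, -3.141, 0.0]
ft_force: [-0.4, -0.8, -3.4]
opening: 0.0382
gripper_force: 27.5
```

```bash
python3 -m jog '[[25,[0,0,0],[0,0,0]],[25,[0,0,-2],[0,0,0]],[25,[0,0,-3.5],[0,0,0]],[25,[0,0,-4.7],[0,0,0]],[25,[0,0,-4.7],[0,0,0]]]'
```

```text
time_s: 39.6
position: [0.5268, 0.0764, 0.1564]
ee_rot: [-0.022, -3.142, 0.0]
ft_force: [0.4, -0.5, -3.6]
opening: 0.0384
gripper_force: 27.5
```

```bash
python3 -m jog '[[25,[0,-0.5,-0.7],[0,0,0]],[25,[0,-0.5,-1.4],[0,0,0]],[25,[0,-0.5,-2],[0,0,0]],[25,[0,-0.5,-2],[0,0,0]]]'
```

```text
time_s: 40.1
position: [0.5276, 0.0759, 0.1553]
ee_rot: [0.022, 3.14, -0.0]
ft_force: [-1.0, -2.3, 6.3]
opening: 0.0382
gripper_force: 29.1
```

Contact. I'll release, rise to the same viewing pose as the first wrist look, and compare with the start.

```bash
python3 -m jog '[[40,[0,0,0.5],[0,0,0]],[50,[0,0,0.5],[0,0,0]],[62,[0,0,0.5],[0,0,0]],[62,[0,0,0.5],[0,0,0]],[62,[0,0,12],[0,0,0]],[62,[0,0,40],[0,0,0]],[62,[0,0,90],[0,0,0]],[62,[-14,-20,140],[0,0,0]],[62,[-27,-45,185],[0,0,0]],[62,[-27,-45,185],[0,0,0]],[62,[-27,-45,185],[0,0,0]],[62,[-27,-45,185],[0,0,0]]]'
python3 - <<'E'
from h import *
st,p,d,C=shot('wrist'); cv2.imwrite('pics/w10.png',p); print(st['position'],st['ee_rot'])
Q=cloud(C,d).reshape(-1,3)
for n,x0,x1,y0,y1,z0,z1 in [('white cap',.49,.56,.04,.11,.170,.2),('brown cap',.49,.56,-.055,.015,.125,.15)]:
    q=Q[(Q[:,0]>x0)&(Q[:,0]<x1)&(Q[:,1]>y0)&(Q[:,1]<y1)&(Q[:,2]>z0)&(Q[:,2]<z1)]
    print(n,len(q),q.mean(0).round(4),cv2.minEnclosingCircle((q[:,:2]*1000).astype(np.float32)))
E
```

```text
time_s: 41.6
position: [0.4992, 0.0314, 0.338]
ee_rot: [-0.021, -3.139, -0.0]
ft_force: [-0.8, 0.1, -0.8]
opening: 0.0622
gripper_force: 0.0
[0.49922979 0.03135196 0.33800754] [-2.10867648e-02 -3.13895411e+00 -4.82868635e-05]
white cap 1198 [0.5254 0.0743 0.1793] ((527.1284790039062, 74.8701400756836), 18.06440544128418)
brown cap 1059 [ 0.5208 -0.0172  0.1343] ((522.12158203125, -17.734088897705078), 18.95514488220215)
```

View pics/w10.png

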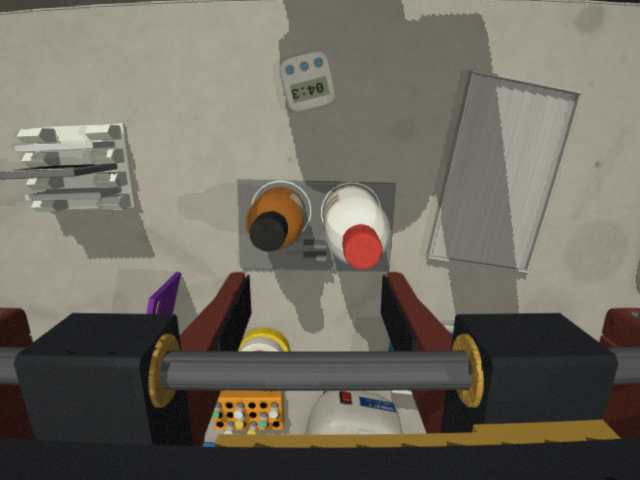

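Both bottles stand upright in their circles (white cap (362,247), brown cap (268,231)), within about 1.5 mm of where they started. The cassette is in the rack at (65,172) and the timer is undisturbed. One more check from the top camera, then hand in.

Run:
```python
from h import *
from bench import ticket
st,p,d,C=shot('top'); P=cloud(C,d); ok=[]
for n,(u0,u1,v0,v1,z0,z1),r in [('white',(255,350,210,285,.165,.2),(.5248,.0736)),('brown',(305,350,230,285,.122,.15),(.5219,-.0205))]:
    Q=P[v0:v1,u0:u1].reshape(-1,3); Q=Q[(Q[:,2]>z0)&(Q[:,2]<z1)]
    e=(Q.mean(0)[:2]-r)*1000; print(n,len(Q),e.round(1)); ok.append(len(Q)<150 or np.hypot(*e)<4)
if all(ok): print(ticket.hand_in())
```

```text
white 0 [nan nan]
brown 0 [nan nan]
the job is handed in; nothing more can be done
None<stdin>:6: RuntimeWarning: Mean of empty slice.
  ret = um.true_divide(
```

The job is handed in: the cassette is seated upright in the middle rack slot, and by the wrist camera both bottles are back upright within about 1.5 mm (white) and 0.5 mm (brown) of their start spots; the last top-camera check got no reading of either cap, most likely because the arm was in the way, so it confirmed nothing.

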